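# Tare a stoneware dish on the baker's balance

### The job

Tare the dish on the baker's balance: stand one or more of the brass weights, set down gently, on the empty plate and then nudge the poise along its bar until the beam, left free, settles level with the pointer under its index. Push the poise by its post with a light touch only (no gripping, no leaning on the scale: its knife edges are delicate). Do not touch the dish, leave the weights you do not need standing on their tray, and disturb nothing else.

Things in the scene. Friction and masses are not known exactly. Their poses are not given: they have to be found in the camera images.
- scale: Baker's equal-arm balance, fixed: white housing 130 x 300 x 55 mm on feet. Origin on the bench under its middle; y runs along the beam to the goods plate, the graduated bar is at -x. Beam axis along x, 95 mm high. Round plates 130 mm either side: goods plate +y, weight plate -y. Delicate knife edges: never bear on scale or poise with more than about 10 N, so never grip the poise.
- index (a point): Lower end of the fixed index pin, 206 mm above the bench, 40 mm behind the scale's middle (+x), in a steel frame 78 mm wide and 225 mm high. The beam's pointer stands right under it when the beam is level, and leans with the beam.
- beam (a joint): Tilt of the beam, rad: 0 level, positive weight plate low, negative dish low; stops at -0.1 and 0.1. Damped, settles in about 2 s. Leans about 0.02 rad for 7.5 g of imbalance, so it leaves its stops only within about 38 g of balance. Anything touching plates, bar or poise falsifies it.
- poise (a joint): Sliding poise on the graduated bar, m: 0 at the goods end, 0.13 at the weight end (grows towards the scale's -y). Each mm counts like 2.5 g added on the weight plate (325 g in all); at 0 the empty scale is level. It slides stiffly (2.5 N or a little more) and stays where it is left.
- poise_post (a point): Top of the upright round post (16 mm diameter, 40 mm tall above its block) by which the poise is pushed. The dark steel block below is 40 mm along the bar, 34 mm wide, 30 mm high. The bar runs along the scale's y, 125 mm in front (-x) of its middle, 95 mm high. All of it tilts with the beam.
- weight_plate: The weight plate (scale's -y side), bare aluminium disc 150 mm across, always horizontal; it does not matter where on it a load stands. Origin on its pivot at the end of the beam's 130 mm arm; flat top 40 mm above the origin: 135 mm above the bench when level, 13 mm more or less at the stops.
- goods_plate: The goods plate (scale's +y side), same form: flat top 40 mm above the origin.
- dish: White stoneware baking dish, round, 130 mm across, 50 mm high, standing on the goods plate; origin at the middle of its underside. Its mass is not known: somewhere from 0.36 to 0.72 kg.
- tray: Wooden tray, fixed, 270 x 110 mm, rim 18 mm high and 8 mm thick, floor 8 mm above the bench. Origin on the bench under its middle, x along its length. Three brass weights stand on it in a row along its length, about 80 mm apart, in any order.
- weight_500: Brass weight of 500 g, the largest: cylinder 39 mm across, 44 mm high, with a knob 26 mm across above it, 68 mm high in all. Origin at the middle of its underside.
- weight_200: Brass weight of 200 g, the middle one: cylinder 29 mm across, 32 mm high, knob 21 mm across, 53 mm high in all. Origin at the middle of its underside.
- weight_100: Brass weight of 100 g, the smallest: cylinder 23 mm across, 26 mm high, knob 18 mm across, 44 mm high in all. Origin at the middle of its underside.
- jar: Closed glass jar, 72 mm across, 90 mm high; a bystander. Origin at the middle of its underside.
- bowl: Empty steel mixing bowl, 150 mm across, 70 mm high; a bystander. Origin at the middle of its underside.
- mill: Turned wooden pepper mill, 56 mm across, 140 mm high; a bystander. Origin at the middle of its underside.
Not all that is in view belongs to the job. Leave any black or turquoise look-alike of the weight_500 alone.

How it is judged:
By the outcome, as a careful person would: the job done as asked, in the order asked, and still so for the second after the job is handed in, with the robot touching nothing.
It also fails if it takes over 70 s, if anything falls off the work surface, if the arm or the gripper's body presses on something with over 40 N, if the wrist force passes 120 N, or if a joint passes its speed limit or range.

### The arm

A 6-joint arm with a two-finger parallel gripper is mounted at the origin on the work surface. World frame = base frame: x ahead of the robot, y to its left, z up, the work surface at z = 0. Lengths are in mm, angles in rad, forces in N, time in s.
With the tool pointing down it reaches from about 400 to 825 mm from the base axis. Payload 7 kg.
Tool frame: the origin (TCP) lies at the very end of the fingers, on their centre line; the grasp point (between the pads) lies 19 mm behind it; z points along the fingers, y is the line along which they close (so a half turn about z gives the same grasp; the last joint's range is limited). The gripper opens to 88 mm and grips with 3 to 60 N. Pads are 19 mm wide; open, the fingers measure 130 mm over their backs; the gripper's body (78 mm by 193 mm) begins 47 mm behind the grasp point.
Start: joints at [-0.961, 0.359, 0.012, 0, -1.224, -0.288], TCP at [213.458, -640.336, 226.561] pointing down, gripper open.
Joint ranges: [-3.07, 3.07], [-1.43, 2.12], [-1.02, 1.25], [-3.03, 1.67], [-3.05, -0], [-3.03, 3.03]. Speed limits (rad/s): [2.39, 2.39, 3.01, 3.14, 3.14, 3.14].

### API

Orientations are given as a unit quaternion [x, y, z, w].
In Python, from plant import bot gives the robot as it stands. Calls block until the motion is done:
- bot.move_ptp(position, orientation): joint-space move of the TCP to a pose.
- bot.line_to(position, velocity=150, ori=None): straight line of the TCP; ori=None keeps the orientation; velocity is the mean speed in mm/s.
- bot.move_joints(angles): joint-space move.
- bot.move_gripper(opening, force=None): finger opening in mm; force is the grip in N (None keeps the last); returns when the fingers have stopped.
- bot.pause(seconds).
- bot.solve_ik(position, orientation): joint angles nearest the present ones, or None.
- bot.read_state(): the state.
- bot.camera(name): name is "scene" or "top" or "wrist"; returns the picture (420x560x3 uint8, red, green, blue); there is no depth.
- bot.get_calibration(name): a dict with "fx", "fy", "cx", "cy" (pixels), "view" (4x4, takes a point from world to camera coordinates); the wrist camera has in their place "T_tool_cam" (4x4, takes a point from camera to tool coordinates, whose origin is the TCP and whose axes are the flange's). Camera axes: x right, y up, looking along -z (the intrinsics and any distortion apply to the point x, -y, -z); pixel columns grow to the right and rows downward; lengths in mm; the calibration is good to about 2 mm. A picture is of the moment at which its call begins: read the wrist's pose just before it. get_calibration takes no time and is no camera call.
A pose or a line that the arm cannot do raises bot.Unreachable and nothing moves.
- bot.close_job(): hands the job in; it is judged then, once.
The state is a dict: "t": time; "joint_pos": joint angles; "qvel": joint speeds; "tau": joint torques, N m; "tcp_pos": TCP position; "eef_rot": TCP orientation; "contact_force": force on the tool from outside, world axes, zero at the start; "moment": the same for the moment, N m; "width": finger opening in mm; "finger_force": force on a finger pad.
Only numpy, scipy, OpenCV 4.12 (cv2) and the standard library are available. Lean on these libraries where they do the work, as an engineer would, in place of code of your own. Each camera call takes 0.05 s, during which the arm holds its last target. There are 200 camera calls.

## Working session

There is one attempt and no reset: what is moved stays moved. The work goes in short steps, each a Python script; the robot and the scene stay as the last script left them, time stands still between calls to the robot, and variables do not carry over. Pictures are saved under pics/ and viewed, at most 10 in all, crops included, and the job is handed in when it is done.

```bash
ls; mkdir -p pics; python3 - <<'E'
from plant import bot
import cv2,numpy as np
np.set_printoptions(precision=4,suppress=True)
for n in("scene","top"):
    im=bot.camera(n); cv2.imwrite(f"pics/{n}0.png",im[:,:,::-1]); print(n,bot.get_calibration(n))
print(bot.get_calibration("wrist")); s=bot.read_state(); print(s)
E
```

```text
pics
scene {'fx': 471.199032776843, 'fy': 471.199032776843, 'cx': 275.37015234469914, 'cy': 214.86551629644887, 'view': array([[    0.6305,     0.7762,     0.0038,  -405.2645],
       [   -0.6421,     0.5189,     0.5643,   241.5583],
       [    0.4361,    -0.3582,     0.8255, -1428.9557],
       [    0.    ,     0.    ,     0.    ,     1.    ]])}
top {'fx': 449.96736088152426, 'fy': 449.96736088152426, 'cx': 273.0175780324515, 'cy': 205.08414060092318, 'view': array([[   -0.0208,    -0.9996,    -0.0194,    69.4662],
       [    0.9833,    -0.0239,     0.1804,  -571.4276],
       [   -0.1808,    -0.0153,     0.9834, -1367.0915],
       [    0.    ,     0.    ,     0.    ,     1.    ]])}
{'fx': 337.61521362905324, 'fy': 337.61521362905324, 'cx': 277.5590000544779, 'cy': 211.65428788745908, 'T_tool_cam': array([[  -0.001 ,    0.9644,    0.2646,   69.282 ],
       [   1.    ,    0.0009,    0.0004,    0.699 ],
       [   0.0002,    0.2646,   -0.9644, -158.4997],
       [   0.    ,    0.    ,    0.    ,    1.    ]])}
{'t': 0.1, 'joint_pos': array([-0.9609,  0.3593,  0.0111, -0.0003, -1.2241, -0.2881]), 'qvel': array([ 0.0008, -0.0033,  0.0013,  0.0005,  0.0013,  0.0022]), 'tau': array([ -0.0014, -58.4165,  29.3753,   7.0156,   0.0102,  -0.0001]), 'tcp_pos': array([ 213.3052, -639.9565,  225.7237]), 'eef_rot': array([-0.1601,  0.9871,  0.0007, -0.0002]), 'contact_force': array([ 0.5836,  0.411 , -0.159 ]), 'moment': array([-0.0499, -0.1002, -0.0152]), 'finger_force': 0.0, 'width': 87.2025648102038}
```

View pics/scene0.png

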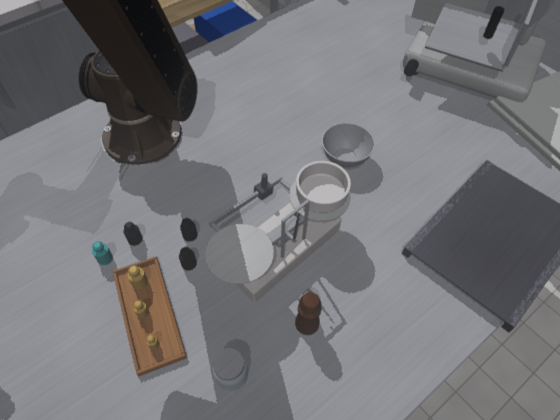

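View pics/top0.png

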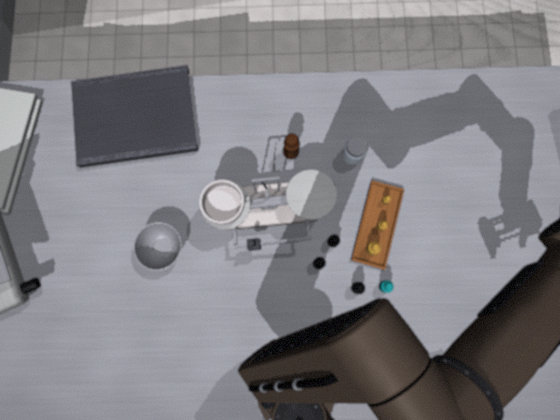

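The scene view shows the tray with three brass weights: largest at scene (137,275), middle (140,307), smallest (152,341). The look-alikes stand off the tray: black at (132,233), (189,229), (187,258) and turquoise at (102,252). In the top view the weight plate is at (311,195), the dish at (222,202) and the poise at (253,244). Next come rough positions and an enlarged crop.

```bash
cat > h.py <<'E'
from plant import bot
import cv2,numpy as np
from scipy.spatial.transform import Rotation as R
np.set_printoptions(precision=2,suppress=True)
def cam(n,s=None):
    c=bot.get_calibration(n)
    if n!="wrist": V=np.array(c["view"])
    else:
        T=np.eye(4); T[:3,:3]=R.from_quat(s["eef_rot"]).as_matrix(); T[:3,3]=s["tcp_pos"]
        V=np.linalg.inv(T@np.array(c["T_tool_cam"]))
    return c,V
def ray(n,u,v,s=None):
    c,V=cam(n,s); M=np.linalg.inv(V)
    d=M[:3,:3]@np.array([(u-c["cx"])/c["fx"],-(v-c["cy"])/c["fy"],-1]); return M[:3,3],d
def at(n,u,v,z,s=None):
    o,d=ray(n,u,v,s); return o+d*(z-o[2])/d[2]
def proj(n,P,s=None):
    c,V=cam(n,s); p=np.c_[np.atleast_2d(P),np.ones(len(np.atleast_2d(P)))]@V.T
    return np.c_[c["cx"]+c["fx"]*p[:,0]/-p[:,2], c["cy"]-c["fy"]*p[:,1]/-p[:,2]]
def snap(n,name):
    s=bot.read_state(); im=bot.camera(n)[:,:,::-1].copy(); cv2.imwrite(f"pics/{name}.png",im); return s,im
E
python3 - <<'E'
from h import *
for nm,n,u,v,z in [("500","top",374,248,70),("200","top",382,225,58),("100","top",387,199,48),("500s","scene",135,271,70),("200s","scene",139,303,58),("100s","scene",152,336,48),
 ("plate","top",311,195,122),("dish","top",222,202,172+13),("poise","top",253,244,140),("poises","scene",264,177,160),("plateS","scene",240,253,125)]:
    print(nm,at(n,u,v,z))
a=cv2.imread("pics/top0.png")[140:310,190:420]; b=cv2.imread("pics/scene0.png")[150:350,190:360]
a=cv2.resize(a,None,fx=3.4,fy=3.4,interpolation=2)
cv2.imwrite("pics/topc.png",a)
E
```

```text
500 [ 429.15 -248.83   70.  ]
200 [ 500.81 -280.37   58.  ]
100 [ 584.47 -303.67   48.  ]
500s [ 436.76 -251.58   70.  ]
200s [ 506.07 -283.99   58.  ]
100s [ 586.34 -300.5    48.  ]
plate [588.13 -59.32 122.  ]
dish [561.06 200.53 185.  ]
poise [442.93 115.93 140.  ]
poises [463.47 109.61 160.  ]
plateS [578.38 -50.39 125.  ]
```

View pics/topc.png

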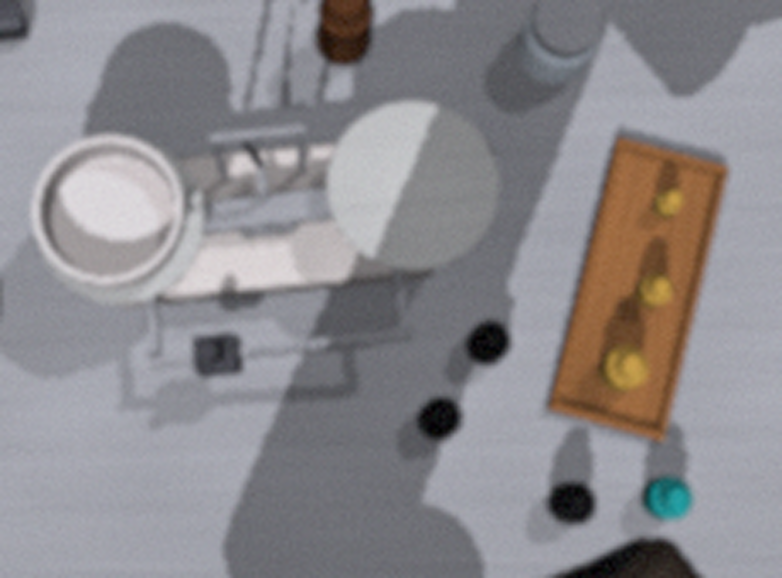

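In the enlarged top view the brass weights on the tray are at crop (625,368) for the largest, (656,290) and (669,202). The three black and one turquoise pieces are off the tray, so the brass one nearest the robot is weight_500. The weight plate is at crop (413,184), the dish at (109,211) and the poise at (218,352), close to the goods end. Next is a wrist view over the tray to measure accurately.

```bash
python3 - <<'E'
from h import *
pl=at("top",311.5,194.1,148); di=at("top",222,202,172); e=(di-pl)[:2]; print(pl,di,np.hypot(*e),np.arctan2(-e[0],e[1]))
bot.move_ptp([490,-272,190],[.16,.987,0,0]/np.hypot(.16,.987)); 
bot.pause(.2)
s,im=snap("wrist","w1"); np.save("s1.npy",np.r_[s["tcp_pos"],s["eef_rot"]])
hsv=cv2.cvtColor(im,cv2.COLOR_BGR2HSV); print(s["t"],s["tcp_pos"],proj("wrist",[[431,-250,76],[503,-282,61],[585,-302,52]],s))
E
```

```text
[585.47 -59.04 148.  ] [563.58 202.23 172.  ] 262.1866421445856 0.08359276257011103
1.9917 [ 489.76 -272.65  189.95] [[279.16 128.48]
 [270.55 218.96]
 [278.43 298.66]]
```

View pics/w1.png

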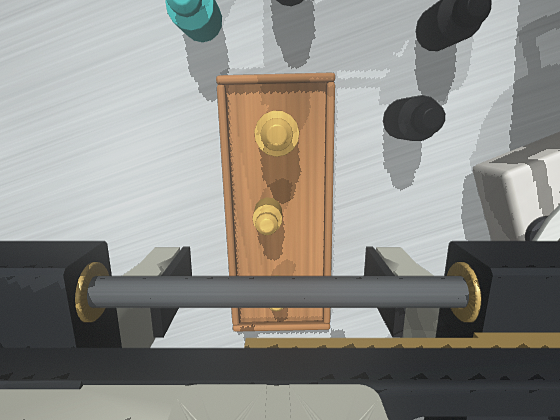

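The wrist view shows the largest weight's knob at (277,132), the middle one's at (266,219), and the smallest hidden behind the gripper at about (278,310). The black and turquoise look-alikes are outside the tray. The largest brass weight on the tray is weight_500, so I take that.

```bash
cat >> h.py <<'E'
def quat(a): # tool down, tool y along world angle a
    X=np.array([np.sin(a),-np.cos(a),0])*-1; 
    x=np.array([-np.sin(a),np.cos(a),0]); y=np.array([np.cos(a),np.sin(a),0]); z=np.array([0,0,-1.])
    x=np.cross(y,z); return R.from_matrix(np.c_[x,y,z]).as_quat()
YAW=0.0836; C=np.array([574.5,71.6])
def loc(x,y,z):  # scale frame -> world
    c,s=np.cos(YAW),np.sin(YAW); return np.array([C[0]+c*x-s*y,C[1]+s*x+c*y,z])
def lines(p,v=150,ori=None): bot.line_to(list(map(float,p)),velocity=v,ori=ori)
E
python3 - <<'E'
from h import *
d=np.load("s1.npy"); s={"tcp_pos":d[:3],"eef_rot":d[3:]}
p5=at("wrist",277,132,76,s); p2=at("wrist",266,219,61,s); print(p5,p2,np.hypot(*(p5-p2)[:2]), quat(1.25))
np.save("pw.npy",[p5,p2])
q=quat(1.25)
bot.move_gripper(50,force=12)
bot.move_ptp([p5[0],p5[1],110],q)
lines([p5[0],p5[1],54],80)
f0=bot.read_state()["contact_force"]
bot.move_gripper(15,force=15)
st=bot.read_state(); print(st["width"],st["finger_force"],st["tcp_pos"],st["contact_force"]-f0)
lines([p5[0],p5[1],120],150)
st=bot.read_state(); print(st["width"],st["finger_force"],st["contact_force"]-f0,st["t"])
E
```

```text
[ 433.01 -252.46   76.  ] [ 501.75 -285.84   61.  ] 76.41254067030928 [0.16 0.99 0.   0.  ]
24.731396473043233 15.183300731003726 [ 433.15 -252.74   54.3 ] [-2.46 -1.87  1.41]
24.97640205961203 15.216139448726835 [-1.41 -0.23 -6.58] 5.3333
```

```bash
python3 - <<'E'
from h import *
st=bot.read_state(); p=st["tcp_pos"]; q=quat(1.25)
lines([p[0],p[1],232],200)
t=loc(-15,-145,232)
lines(t,250); lines([t[0],t[1],200],120); bot.pause(.3)
f0=bot.read_state()["contact_force"]
for z in np.arange(197,180,-3):
    lines([t[0],t[1],z],25); f=bot.read_state()["contact_force"]-f0; print(z,f)
    if f[2]>9: break
bot.move_gripper(50); bot.pause(.2)
lines([t[0],t[1],250],150)
bot.pause(1.0)
snap("top","t2"); s,_=snap("scene","s2"); print(s["t"])
a=cv2.imread("pics/scene0.png")[150:310,190:360]; b=cv2.imread("pics/s2.png")[150:310,190:360]
c=cv2.imread("pics/t2.png")[150:270,190:350];
cv2.imwrite("pics/cmp2.png",np.hstack([cv2.resize(b,(400,376),interpolation=2),cv2.resize(c,(400,376),interpolation=2)]))
E
```

```text
197 [-0.67  0.75  0.49]
194 [ 0.01 -0.57  4.73]
191 [-0.07 -2.1   7.1 ]
188 [-0.42 -2.21  6.33]
185 [ 0.68 -3.08  6.48]
182 [ 0.15 -2.89  7.03]
11.925
```

View pics/cmp2.png

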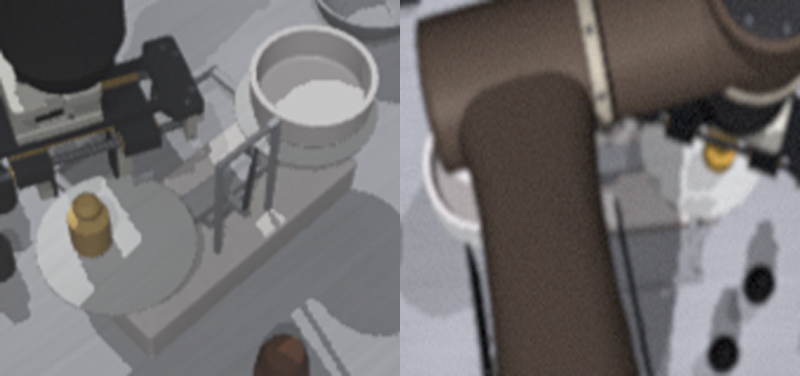

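The 500 g weight stands on the plate and the dish side is still low. The plate needed about 6.8 N to push down, so the dish is about 0.7 kg and 500 g plus the poise should balance it. Next I measure the poise and check the arm's reach.

```bash
python3 - <<'E'
from h import *
q=quat(np.pi/2+YAW)
p=loc(-110,40,235); 
bot.move_gripper(88)
bot.move_ptp(p,q); bot.pause(.2)
s,im=snap("wrist","w2"); np.save("s2.npy",np.r_[s["tcp_pos"],s["eef_rot"]]); print(s["t"],s["joint_pos"],proj("wrist",[loc(-125,55,145),loc(-125,0,95)],s))
for a in (YAW,YAW+np.pi):
  for y in(85,-40): print(a,y,bot.solve_ik(list(loc(-125,y,128)),list(quat(a))))
z=np.array([np.cos(YAW),np.sin(YAW),-1])/2**.5; x=-np.array([np.cos(YAW),np.sin(YAW),1])/2**.5
M=R.from_matrix(np.c_[x,np.cross(z,x),z]).as_quat()
for xx,zz in((-24,273),(-40,280),(-50,270)):
  P=loc(xx,0,zz); print(P,M,bot.solve_ik(list(P),list(M)),proj("wrist",[loc(40,0,206),loc(40,0,225),loc(0,0,95)],{"tcp_pos":P,"eef_rot":M}))
E
```

```text
13.8417 [ 0.63  0.01 -0.4   0.   -1.15 -2.12] [[297.13 193.47]
 [232.53 181.78]]
0.0836 85 [ 0.74  0.11 -0.57  0.   -0.89  2.48]
0.0836 -40 [ 0.48  0.09 -0.6   0.   -0.89  2.74]
3.2251926535897932 85 [ 0.74  0.11 -0.57  0.   -0.89 -0.66]
3.2251926535897932 -40 [ 0.48  0.09 -0.6   0.   -0.89 -0.4 ]
[550.58  69.6  273.  ] [-0.04  0.92  0.02  0.38] None [[276.27 209.75]
 [276.24 231.92]
 [276.22  69.8 ]]
[534.64  68.26 280.  ] [-0.04  0.92  0.02  0.38] None [[276.35 212.1 ]
 [276.33 232.92]
 [276.3   80.16]]
[524.67  67.42 270.  ] [-0.04  0.92  0.02  0.38] None [[276.38 228.47]
 [276.36 249.57]
 [276.33  97.08]]
```

View pics/w2.png

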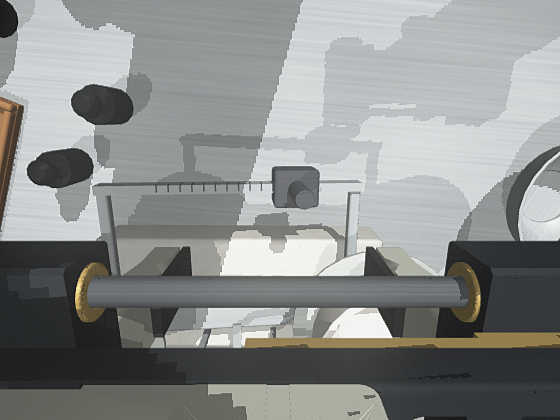

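The picture shows the poise block at (295,187), its post top at (304,197), and the bar running from (95,184) to (362,182), so the poise is about 5 mm from the goods end. Next I find a viewing pose for the pointer and then push the poise to about 75 mm.

```bash
cat >> h.py <<'E'
def tilt(t): # camera on robot side, tool z pitched forward by t from vertical, in scale's xz plane
    h=np.array([np.cos(YAW),np.sin(YAW),0]); u=np.array([0,0,1.])
    z=np.sin(t)*h-np.cos(t)*u; x=-np.cos(t)*h-np.sin(t)*u
    return R.from_matrix(np.c_[x,np.cross(z,x),z]).as_quat()
E
python3 - <<'E'
from h import *
d=np.load("s2.npy"); s={"tcp_pos":d[:3],"eef_rot":d[3:]}
def toloc(P):
    v=P[:2]-C; c,sn=np.cos(YAW),np.sin(YAW); return c*v[0]+sn*v[1],-sn*v[0]+c*v[1]
for u,v,z in((304,197,147),(295,187,107),(95,184,105),(362,182,88)): print(toloc(at("wrist",u,v,z,s)))
for t in (0,.1,.2,.3,.4,.5,.6):
  for xx,zz in((20,245),(50,245),(0,260),(-20,260)):
    P=loc(xx,0,zz); ik=bot.solve_ik(list(P),list(tilt(t)))
    if ik is not None: print(t,xx,zz,np.array(ik),proj("wrist",[loc(40,0,206),loc(40,0,225)],{"tcp_pos":P,"eef_rot":tilt(t)}).ravel())
E
```

```text
(np.float64(-122.7249545576814), np.float64(60.0508952337537))
(np.float64(-122.45928380974476), np.float64(55.3170053887924))
(np.float64(-125.20061365043077), np.float64(-117.85584013022608))
(np.float64(-123.19324306657926), np.float64(117.61649688665506))
0 20 245 [ 0.45  0.22 -0.13  0.   -1.21 -1.94] [276.05 265.34 275.92 279.03]
0 50 245 [ 0.43  0.27 -0.07  0.   -1.23 -1.92] [275.94 220.04 275.8  229.89]
0 0 260 [ 0.46  0.18 -0.15  0.   -1.24 -1.95] [276.2  282.92 276.09 296.85]
0 -20 260 [ 0.48  0.15 -0.2   0.   -1.23 -1.96] [276.25 308.57 276.16 324.29]
0.1 20 245 [ 0.47  0.16 -0.24  0.04 -1.08 -1.98] [276.05 258.37 275.92 274.27]
0.1 50 245 [ 0.45  0.21 -0.17  0.04 -1.1  -1.96] [275.92 214.52 275.78 227.17]
0.1 0 260 [ 0.49  0.12 -0.25  0.04 -1.11 -1.99] [276.2  273.16 276.1  288.72]
0.1 -20 260 [ 0.5   0.08 -0.29  0.05 -1.1  -2.01] [276.27 297.25 276.18 314.21]
0.2 20 245 [ 0.5   0.1  -0.34  0.1  -0.95 -2.04] [276.04 251.45 275.93 269.45]
0.2 50 245 [ 0.48  0.15 -0.28  0.09 -0.96 -2.01] [275.9  209.26 275.76 224.71]
0.2 0 260 [ 0.52  0.06 -0.36  0.1  -0.98 -2.05] [276.2  26
[... 663 characters left out ...]
 [ 0.6  -0.1  -0.64  0.3  -0.7  -2.29] [276.27 263.83 276.21 283.97]
0.5 20 245 [ 0.56 -0.06 -0.74  0.49 -0.49 -2.43] [276.01 231.27 275.92 254.94]
0.5 50 245 [ 0.53 -0.   -0.68  0.46 -0.48 -2.39] [275.8  195.51 275.69 219.2 ]
0.5 0 260 [ 0.59 -0.11 -0.74  0.47 -0.54 -2.43] [276.17 234.87 276.11 256.16]
0.5 -20 260 [ 0.61 -0.15 -0.78  0.48 -0.55 -2.46] [276.27 252.89 276.21 273.97]
0.6 20 245 [ 0.47 -0.09 -0.92  0.88 -0.28 -2.75] [275.99 224.83 275.92 250.18]
0.6 50 245 [ 0.44 -0.04 -0.87  0.87 -0.26 -2.72] [275.77 191.74 275.67 218.08]
0.6 0 260 [ 0.53 -0.15 -0.91  0.78 -0.36 -2.69] [276.16 225.56 276.1  248.13]
0.6 -20 260 [ 0.56 -0.19 -0.94  0.78 -0.38 -2.71] [276.26 242.05 276.21 264.03]
```

```bash
cat >> h.py <<'E'
def look(name):
    P=loc(50,0,252); bot.move_ptp(list(P),list(tilt(.4))); bot.move_gripper(88); bot.pause(1.2)
    return snap("wrist",name)
E
python3 - <<'E'
from h import *
q=quat(YAW+np.pi)
bot.move_gripper(0,force=10)
bot.move_ptp(loc(-124,95,215),q); lines(loc(-124,95,128),150); bot.pause(.2)
f0=np.mean([bot.read_state()["contact_force"] for _ in range(3)],0)
ey=np.array([-np.sin(YAW),np.cos(YAW),0])
y=95;first=None
while y>8:
    y-=2 if first is None else 6
    y=max(y,8)
    lines(loc(-124,y,128),30); st=bot.read_state(); f=st["contact_force"]-f0; fy=f@ey
    if first is None and fy>1.5: first=y
    if first or fy>1: print(y,round(fy,2),f)
    if np.linalg.norm(f)>9: print("STOP");break
lines(loc(-124,y+4,128),40); lines(loc(-124,y+4,215),200)
s,im=look("w3"); print(first,s["t"])
cv2.imwrite("pics/w3c.png",cv2.resize(im[80:260,170:390],None,fx=3,fy=3,interpolation=2))
E
```

```text
77 3.16 [-0.85  3.1   1.05]
71 2.63 [0.38 2.67 2.87]
65 2.68 [1.23 2.79 2.25]
59 2.56 [0.38 2.6  1.79]
53 2.01 [0.33 2.04 1.83]
47 0.59 [0.43 0.63 1.2 ]
41 0.8 [0.3  0.83 0.71]
35 0.99 [-0.4   0.96  1.41]
29 -0.01 [-1.01 -0.1   0.83]
23 0.05 [-0.63  0.    1.22]
17 0.29 [0.05 0.29 1.18]
11 0.16 [-0.98  0.08  0.71]
8 1.2 [-0.62  1.15  0.65]
77 28.8667
```

View pics/w3c.png

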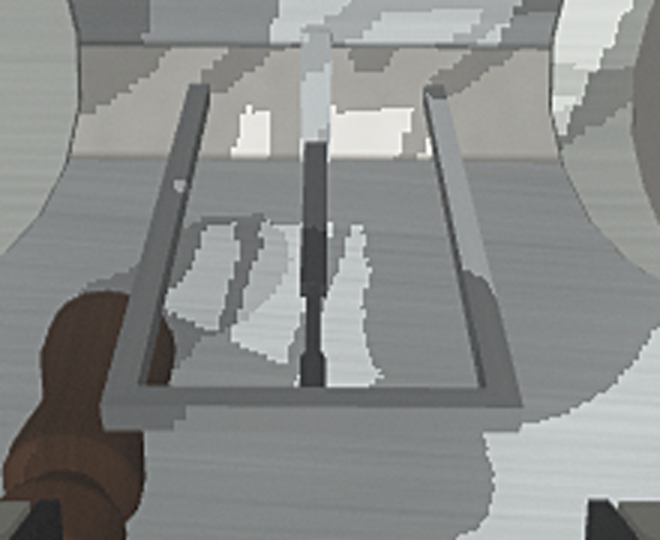

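The view shows the pointer (crop column about 314, rows 145–300) standing almost under the index pin (crop column 313, rows 350–385). The frame posts are on either side. I measure the lean with subpixel accuracy from the frame geometry.

```bash
cat >> h.py <<'E'
def lean(im,show=True):
    g=cv2.cvtColor(im,cv2.COLOR_BGR2GRAY).astype(int); out=[]
    for r in range(128,210,3):
        m=(g[r,262:290]<75); c=np.where(m)[0]
        if show: print(r,(c.min()+262,c.max()+262,len(c)) if len(c) else None)
E
python3 - <<'E'
from h import *
im=cv2.imread("pics/w3.png"); lean(im)
g=cv2.cvtColor(im,cv2.COLOR_BGR2GRAY)
for r in(135,160,175,195,200): print(r,"L",g[r,205:242].tolist(),"R",g[r,308:345].tolist())
for r in(150,170,185,200): print(r,g[r,266:284].tolist())
E
```

```text
128 (np.int64(278), np.int64(278), 1)
131 (np.int64(278), np.int64(278), 1)
134 (np.int64(278), np.int64(278), 1)
137 None
140 None
143 None
146 None
149 None
152 None
155 (np.int64(274), np.int64(278), 2)
158 (np.int64(271), np.int64(278), 8)
161 (np.int64(271), np.int64(278), 8)
164 (np.int64(271), np.int64(278), 8)
167 (np.int64(271), np.int64(278), 8)
170 (np.int64(270), np.int64(278), 9)
173 (np.int64(270), np.int64(278), 9)
176 (np.int64(271), np.int64(278), 7)
179 (np.int64(272), np.int64(276), 5)
182 (np.int64(272), np.int64(276), 5)
185 (np.int64(272), np.int64(275), 4)
188 (np.int64(272), np.int64(275), 4)
191 (np.int64(272), np.int64(275), 4)
194 (np.int64(272), np.int64(275), 4)
197 (np.int64(272), np.int64(276), 5)
200 (np.int64(270), np.int64(277), 8)
203 (np.int64(270), np.int64(277), 8)
206 (np.int64(270), np.int64(277), 8)
209 None
135 L [134, 136, 135, 135, 137, 135, 136, 137, 134, 137, 134, 134, 134, 135, 136, 135, 135, 135, 137, 140, 113, 100, 101, 102, 104, 103, 103, 107, 77, 68, 124, 140, 140, 138, 138, 138, 137] R [138, 136, 136, 137, 138, 139, 144, 83, 78, 162
[... 1257 characters left out ...]
0, 89, 103, 101, 102, 101, 102, 103, 102, 102, 105, 91, 74, 77, 60, 50, 53, 53, 52, 52, 47, 41, 112, 110, 131, 131, 132, 131, 133, 131, 134, 132, 133, 133, 133, 135] R [133, 133, 132, 133, 132, 132, 135, 136, 134, 135, 134, 135, 134, 134, 136, 136, 135, 135, 137, 142, 87, 75, 91, 105, 105, 103, 104, 106, 107, 106, 104, 101, 110, 138, 136, 134, 135]
150 [138, 138, 140, 142, 132, 83, 84, 86, 86, 85, 87, 86, 77, 146, 143, 139, 138, 137]
170 [194, 194, 197, 215, 65, 59, 66, 66, 67, 67, 69, 63, 56, 142, 137, 129, 121, 196]
185 [185, 185, 188, 196, 127, 137, 61, 62, 66, 59, 79, 210, 201, 197, 196, 194, 193, 195]
200 [133, 133, 138, 147, 57, 59, 64, 66, 66, 65, 61, 50, 110, 199, 192, 191, 189, 189]
```

The pointer tip is centred at column 274.2 (row 185) and the index pin at 274.15 (row 200). The lean is therefore within about 0.003 rad. As a cross-check, I look at where the poise now stands, and take a second, closer pointer view from a different spot.

```bash
python3 - <<'E'
from h import *
P=loc(30,0,238)
# closer view of the pointer, tool pitched more (fingers 88 open straddle nothing: tips 30 mm above the frame bar behind it)
P=loc(62,0,240); ok=bot.solve_ik(list(P),list(tilt(.5))); print(ok is not None)
s,im=None,None
if ok is not None:
    lines(P,60,list(tilt(.5))); bot.pause(.3); s,im=snap("wrist","w4")
bot.move_ptp(loc(-110,-10,250),quat(np.pi/2+YAW)); bot.pause(.2)
s2,im2=snap("wrist","w5"); print(s2["t"],proj("wrist",[loc(-125,-10,147),loc(-125,-10,110)],s2))
a=im[60:240,200:350]; b=im2[100:250]
cv2.imwrite("pics/w45.png",np.vstack([np.hstack([cv2.resize(a,(450,400)[:2],interpolation=2),np.zeros((400,110,3),np.uint8)]),b]))
E
```

```text
True
30.625 [[276.91 190.84]
 [277.02 182.35]]
```

View pics/w45.png

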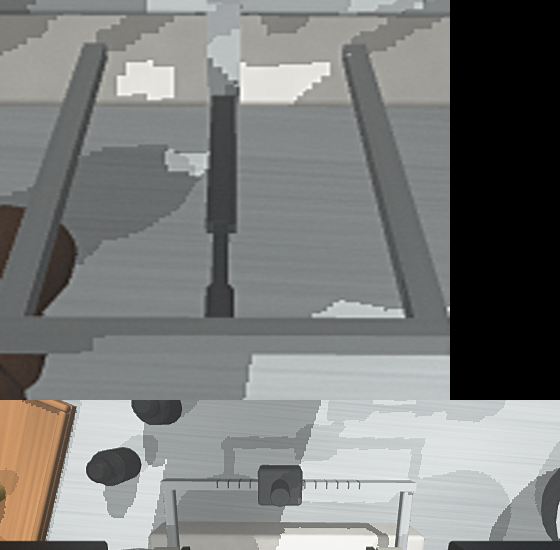

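The crop shows pointer (columns 207–237), thin tip (213–229) and index (205–234) nearly in line. In the lower crop the poise is at (280,490), mid-bar, so p is about 73 mm. I fit these edges against the frame posts.

```bash
python3 - <<'E'
from h import *
im=cv2.imread("pics/w4.png"); g=cv2.cvtColor(im,cv2.COLOR_BGR2GRAY).astype(float)
def edges(row,c0,c1): # signed subpixel steps
    d=np.diff(row[c0:c1]); out=[]
    for i in np.where(np.abs(d)>12)[0]: out.append((c0+i+1,int(d[i])))
    return out
for r in (105,115,125,135,145,155,162,168,174,180,190,196,200):
    print(r,"mid",g[r,264:284].astype(int).tolist())
for r in (90,110,130,150,170,190): print(r,"L",edges(g[r],195,240),"R",edges(g[r],310,360))
P=loc(62,0,240); s={"tcp_pos":P,"eef_rot":tilt(.5)}
print(proj("wrist",[loc(40,y,z) for z in (206,195,150,120) for y in(-39,0,39)],s).reshape(4,6))
E
```

```text
105 mid [150, 149, 150, 148, 149, 162, 100, 64, 68, 69, 70, 68, 68, 63, 93, 125, 217, 213, 209, 210]
115 mid [133, 134, 132, 134, 134, 143, 68, 64, 69, 71, 68, 68, 67, 61, 96, 138, 136, 133, 133, 134]
125 mid [132, 132, 133, 133, 138, 122, 63, 65, 68, 68, 65, 68, 67, 64, 75, 143, 137, 137, 137, 136]
135 mid [156, 186, 187, 189, 204, 132, 64, 65, 64, 68, 66, 66, 66, 63, 74, 141, 135, 134, 133, 133]
145 mid [132, 131, 132, 133, 143, 63, 61, 63, 65, 62, 65, 64, 63, 61, 74, 138, 131, 132, 132, 131]
155 mid [131, 132, 132, 136, 121, 61, 61, 62, 66, 66, 65, 64, 62, 58, 74, 139, 138, 135, 137, 135]
162 mid [127, 127, 130, 132, 102, 69, 76, 62, 64, 63, 63, 61, 72, 70, 82, 133, 128, 128, 126, 128]
168 mid [125, 127, 127, 128, 129, 130, 142, 64, 61, 66, 62, 56, 108, 134, 134, 131, 131, 132, 133, 133]
174 mid [127, 127, 126, 128, 128, 131, 117, 59, 62, 64, 63, 52, 136, 131, 129, 128, 129, 130, 129, 127]
180 mid [129, 129, 130, 131, 130, 135, 100, 60, 63, 64, 61, 52, 137, 132, 129, 127, 129, 128, 128, 126]
190 mid [129, 129, 132, 134, 115, 54, 58, 64, 65, 64, 63, 63, 55, 53, 136, 133, 130, 128, 
[... 757 characters left out ...]
 -26), (np.int64(326), -28), (np.int64(328), 28), (np.int64(338), 29)]
170 L [(np.int64(204), 41), (np.int64(205), 16), (np.int64(215), -36), (np.int64(218), -24), (np.int64(225), 54), (np.int64(233), 26)] R [(np.int64(329), -43), (np.int64(330), -13), (np.int64(332), 23), (np.int64(342), 14), (np.int64(343), 17)]
190 L [(np.int64(199), 61), (np.int64(210), -14), (np.int64(211), -21), (np.int64(214), -24), (np.int64(221), 82)] R [(np.int64(332), -14), (np.int64(333), -38), (np.int64(336), 25), (np.int64(347), 36)]
[[202.7  184.85 275.68 184.78 348.66 184.71]
 [205.83 172.28 275.75 172.21 345.66 172.14]
 [216.31 130.25 275.96 130.19 335.62 130.13]
 [221.73 108.47 276.08 108.42 330.42 108.36]]
```

Both views give a pointer-to-index offset of at most 0.2 px, about 0.1 mm or 0.001–0.002 rad. The beam is level and settled, and the arm is clear, so I hand in.

```bash
python3 - <<'E'
from h import *
lines(loc(-110,-10,300),100); bot.pause(.5); print(bot.read_state()["t"]); print(bot.close_job())
E
```

```text
31.825
the job is handed in; nothing more can be done
None
```

The dish is tared and the job handed in at 31.8 s: the 500 g weight is on the plate, the poise is at about 73 mm, and two wrist-camera views put the beam level to within about 0.002 rad.

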